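# Switch on the power-cut lights in checklist order

## Task

Test the power-cut lights on this closet shelf in checklist order: with a fingertip, press the switch on top of the headlamp fully down so that it stays down, then the switch on top of the camping lantern, then the dome of the flat puck light. Press each one gently, and do not pinch, lift, tip or shove the lights. Leave everything else where it is.

Things in the scene. Friction and masses are not known exactly. Their poses are not given: they have to be found in the camera images.
- headlamp: blue plastic headlamp without its strap, loose, lying on the turntable: rounded block 44 (its x) x 60 (its y) x 36 mm high, a round lens standing out on its -x side, small black strap loops at its two ends; origin at the centre of its underside, z up; 0.12 kg or so
- headlamp_switch_top (a point): centre of the top face of the headlamp's push switch: black round cap, 22 mm across, standing 13 mm proud of the middle of the headlamp's top, so 49 mm above its underside and 77 mm above the shelf; moves down with the cap
- headlamp_switch (a joint): travel of the headlamp's switch: 0 up (off), 0.006 m fully down (on); pressed straight down with about 3 N; it stays where it is pressed to and does not spring back; its top is springy rubber that gives a further 5 mm at 3 N per mm (so about 1 mm before the switch starts to move) and comes back when let go, so the fingertip has to go down 7 to 9 mm in all; over 30 N would harm it
- lantern: small grey camping lantern, loose, standing on the shelf to one side of the turntable: foot 90 mm across, clear globe, grey cap 84 mm across whose top is 110 mm above the shelf; origin at the centre of its underside, z up; 0.38 kg or so
- lantern_switch_top (a point): centre of the top face of the lantern's push switch: black round cap, 30 mm across, standing 13 mm proud of the middle of the lantern's top, so 123 mm above the shelf; moves down with the cap
- lantern_switch (a joint): travel of the lantern's switch: 0 up (off), 0.006 m fully down (on); pressed straight down with about 3 N; stays where it is pressed to; its top is springy rubber that gives a further 5 mm at 3 N per mm (so about 1 mm before the switch starts to move) and comes back when let go, so the fingertip has to go down 7 to 9 mm in all; over 30 N would harm it
- puck: flat round puck light, loose, lying on the shelf on the other side of the turntable: grey ring body 92 mm across and 22 mm high, with a white dome 68 mm across on top; origin at the centre of its underside, z up; 0.2 kg or so
- puck_dome_top (a point): centre of the top of the puck light's white dome, which is its switch: 13 mm above the grey body, so 35 mm above the shelf; nearly flat over its middle 36 mm; moves down with the dome
- puck_dome (a joint): travel of the puck light's dome: 0 up (off), 0.006 m fully down (on); pressed straight down with about 3 N; stays where it is pressed to; its top is springy rubber that gives a further 5 mm at 3 N per mm (so about 1 mm before the switch starts to move) and comes back when let go, so the fingertip has to go down 7 to 9 mm in all; over 30 N would harm it
- turntable: white plastic turntable, 270 mm across, fixed to the shelf by its foot; its disc turns stiffly if pushed sideways; disc top 28 mm and rim top 36 mm above the shelf; origin on its axis at shelf height
- compass: green baseplate compass lying on the turntable, 50 x 78 x 15 mm, loose; origin at the centre of its underside; to be left alone
- spork: metal spork lying on the turntable, 155 mm long (its x), 30 mm wide, 5 mm thick, loose; origin on its underside near the middle; to be left alone
- carabiner_a: locking aluminium carabiner lying flat, 102 x 62 x 15 mm, loose, beyond the turntable on the left; origin at the centre of its underside; to be left alone
- carabiner_b: the same kind of carabiner, on the robot's side of the turntable, to the left; to be left alone
- tin: small grey tin box with hinged lid, shut, 83 x 113 x 46 mm, loose, far right; origin at the centre of its underside; to be left alone
- flask: steel flask, 68 mm across, 180 mm tall, loose, standing far left; origin at the centre of its underside; to be left alone
- carton: small cardboard carton, 40 x 60 x 30 mm, loose, on the robot's side of the turntable, to the right; origin at the centre of its underside; to be left alone

How it is judged:
On the way, in this order (a step that is already met when the one before it is completed fails the run):
1. the headlamp's switch is down, the other two still up (value of joint headlamp_switch above 0.004 m and value of joint each of lantern_switch, puck_dome below 0.002 m), for 0.1 s.
2. the lantern's switch is down too, the puck light's dome still up (value of joint each of headlamp_switch, lantern_switch above 0.004 m and value of joint puck_dome below 0.002 m), for 0.1 s.
3. the puck light's dome is down too (value of joint each of headlamp_switch, lantern_switch, puck_dome above 0.004 m), for 0.1 s.
At the end, for the whole second after the job is handed in: All three switches are down by more than 4 of their 6 mm; the three lights stand level (within 0.1 rad), at rest and within 25 mm of where they began; every other thing is within 20 mm of where it began (all of step 3 and angle between each of headlamp, lantern, puck's own z axis and vertical below 0.1 rad and linear speed of each of headlamp, lantern, puck below 0.02 m/s and distance of each of headlamp, lantern, puck from where it was at the start of the episode below 0.025 m and distance of each of compass, spork, carabiner_a, carabiner_b, tin, flask, carton from where it was at the start of the episode below 0.02 m); the robot touches nothing.
It fails at once if a light is pressed with more than 30 N (contact force between any of the fingers, the arm and headlamp above 30 N or contact force between any of the fingers, the arm and lantern above 30 N or contact force between any of the fingers, the arm and puck above 30 N).
It fails at once if a light is lifted more than 10 mm (height (world z) of headlamp above 0.038 m or height (world z) of any of lantern, puck above 0.01 m).
It fails at once if a light is tipped by more than 20 degrees (angle between any of headlamp, lantern, puck's own z axis and vertical above 0.35 rad).
It fails at once if a light is shoved more than 25 mm from its place (distance of any of headlamp, lantern, puck from where it was at the start of the episode above 0.025 m).
It fails at once if another thing is moved more than 20 mm (distance of any of compass, spork, carabiner_a, carabiner_b, tin, flask, carton from where it was at the start of the episode above 0.02 m).
It also fails if it takes over 53 s, if anything falls off the work surface, if the arm or the gripper's body presses on something with over 40 N, if the wrist force passes 120 N, or if a joint passes its speed limit or range.

## Robot

A 6-joint arm with a two-finger parallel gripper is mounted at the origin on the work surface. World frame = base frame: x ahead of the robot, y to its left, z up, the work surface at z = 0. Lengths are in m, angles in rad, forces in N, time in s.
With the tool pointing down it reaches from about 0.3 to 0.875 m from the base axis. Payload 6.4 kg.
Tool frame: the origin (TCP) lies midway between the tips of the shut fingers; the grasp point (between the pads) lies 19 mm behind it (manip.grasp_offset is the distance from the TCP to the grasp point, in m); z points along the fingers, y is the line along which they close (so a half turn about z gives the same grasp; the last joint's range is limited). The gripper opens to 85 mm and grips with 20 to 120 N. Pads are 22 mm wide; open, the fingers measure 114 mm over their backs; the gripper's body (76 mm by 85 mm) begins 54 mm behind the grasp point. The pads swing forward as they close: fully open they stand 13 mm farther back than shut.
Start: joints at [-1.378, 0.181, 1.607, -0, 1.354, -0.206], TCP at [0.223, -0.53, 0.231] pointing down, gripper open.
Joint ranges: [-2.99, 2.99], [-0.89, 2.07], [0.3, 2.58], [-1.14, 4.28], [0, 2.63], [-3.12, 3.12]. Speed limits (rad/s): [2.57, 2.57, 3.01, 3.14, 3.14, 3.14].

## Interface

Orientations are given as a rotation vector (axis times angle).
In Python, from workcell import manip, capture, camera_info gives the robot as it stands.
- The arm moves only by the tool apply_moves, never from a script. Its argument "moves" is a list of rows, each an object of numbers: "dx", "dy", "dz": the shift along the tool's x, y, z in m; "wx", "wy", "wz": the turn, a rotation vector about the tool's x, y, z in degrees. A call has 1 to 12 rows; each row is the pose to reach, as a shift and turn from the pose commanded when the call began, along the tool's axes at that moment; what a row does not reach only later rows make up. A row lasts 1/10 s, in which the tool goes at most 50 mm and 8.59 degrees, less where a joint would pass 70% of its speed; a pose out of reach is approached as far as the arm can. A call with a gripper value outside its range is refused whole. "gripper" is the finger opening in m, from 0 to 0.0854, set as the call begins (left out, the last holds). The fingers move at their own pace and stop on an object; "squeeze" is the grip in N (left out, the last holds). Time passes only in rows, so rows that repeat a pose let the fingers close. It gives the time, the measured TCP pose, the force, the opening and the grip force at its end, in the units of the state.
- manip.get_obs(): the state, without advancing time (a new reading comes with each control period).
- capture(name): name is "side" or "top" or "wrist"; returns the picture (480x640x3 uint8, red, green, blue); there is no depth.
- camera_info(name): a dict with "mtx" (3x3 intrinsics, pixels), "world_from_camera" (4x4, takes a point from camera to world coordinates). Camera axes: x right, y down, z forward; pixel columns grow to the right and rows downward; lengths in m; the calibration is good to about 2 mm. A picture is of the moment at which its call begins: read the wrist's pose just before it. camera_info takes no time and is no camera call; for the wrist camera it gives the pose at the moment of the call.
- manip.finish_job(): hands the job in; it is judged then, once.
The state is a dict: "time": time; "joints": joint angles; "dq": joint speeds; "joint_torque": joint torques, N m; "eef_pos": TCP position; "ee_rot": TCP orientation; "contact_force": force on the tool from outside, world axes, zero at the start; "torque": the same for the moment, N m; "opening": finger opening in m; "gripper_force": force on a finger pad.
Only numpy, scipy, OpenCV 4.12 (cv2) and the standard library are available. Lean on these libraries where they do the work, as an engineer would, in place of code of your own. Each camera call takes 0.05 s, during which the arm holds its last target. There are 200 camera calls.

## Working session

There is one attempt and no reset: what is moved stays moved. The work goes in short steps, Python scripts to look and compute and a tool call to move; the robot and the scene stay as the last step left them, time stands still between calls to the robot, and variables do not carry over. Pictures are saved under pics/ and viewed, at most 10 in all, crops included, and the job is handed in when it is done.

Besides the shell and the picture viewer there is one more tool, called after ">>>" as a command line: name --argument value ..., lists and objects as JSON in quotes. apply_moves: Moves the arm, as the interface text tells. Its arguments: {"type":"object","properties":{"moves":{"type":"array","items":{"type":"object","properties":{"dx":{"type":"number"},"dy":{"type":"number"},"dz":{"type":"number"},"wx":{"type":"number"},"wy":{"type":"number"},"wz":{"type":"number"}}}},"gripper":{"type":"number"},"squeeze":{"type":"number"}},"required":["moves"]}

```bash
mkdir -p pics; python3 - <<'E'
from workcell import manip, capture, camera_info
import cv2,numpy as np
for n in ("top","side"):
    cv2.imwrite(f"pics/{n}0.png",capture(n)[:,:,::-1])
    c=camera_info(n);print(n,np.round(c["mtx"],1).tolist(),np.round(c["world_from_camera"],4).tolist())
o=manip.get_obs();print(o["time"],o["eef_pos"],o["ee_rot"],o["contact_force"])
E
```

```text
top [[596.7, 0.0, 316.4], [0.0, 596.7, 250.1], [0.0, 0.0, 1.0]] [[0.0009, -0.9895, 0.1449, 0.3593], [-1.0, -0.0001, 0.0061, 0.051], [-0.006, -0.1449, -0.9894, 1.3855], [0.0, 0.0, 0.0, 1.0]]
side [[452.1, 0.0, 311.1], [0.0, 452.1, 249.6], [0.0, 0.0, 1.0]] [[-0.9839, -0.1238, 0.1289, 0.4185], [-0.1785, 0.644, -0.7439, 0.7233], [0.0091, -0.7549, -0.6558, 0.6828], [0.0, 0.0, 0.0, 1.0]]
0.1 [ 0.22320885 -0.52938113  0.23048508] [-3.07782979e+00 -6.21960267e-01 -4.02716227e-05] [-0.21093171 -0.13493628  1.04230682]
```

View pics/top0.png

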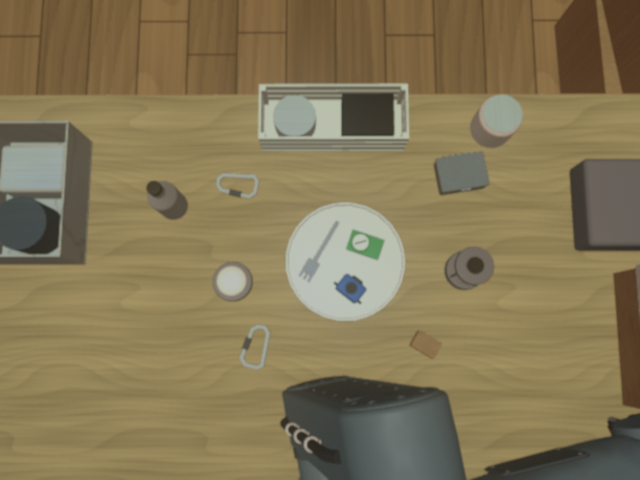

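View pics/side0.png

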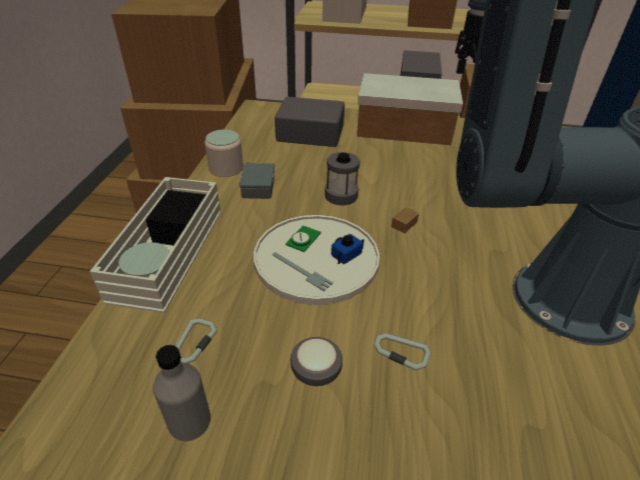

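The top view shows the headlamp cap at about (351,288), the lantern cap at (475,265) and the puck dome at (231,281). In the side view they are at about (347,241), (343,158) and (317,354).

```bash
cat > h.py <<'E'
from workcell import manip, capture, camera_info
import numpy as np, cv2
from scipy.spatial.transform import Rotation as R
def onz(n,px,z):
    c=camera_info(n);T=c["world_from_camera"]
    d=T[:3,:3]@np.linalg.solve(c["mtx"],[*px,1]);o=T[:3,3]
    return o+d*(z-o[2])/d[2]
def to(p):
    o=manip.get_obs();r=R.from_rotvec(o["ee_rot"])
    return r.inv().apply(np.array(p)-o["eef_pos"])
E
python3 - <<'E'
from h import *
for k,z,a,b in (("head",.077,(351,288),(347,241)),("lant",.123,(475,265),(343,158)),("puck",.035,(231,281),(317,354))):
    p=onz("top",a,z);print(k,p.round(3),onz("side",b,z).round(3),to([p[0],p[1],.23]).round(3))
print(R.from_rotvec(manip.get_obs()["ee_rot"]).as_matrix().round(3))
t=camera_info("wrist");o=manip.get_obs()
print((R.from_rotvec(o["ee_rot"]).inv().apply(t["world_from_camera"][:3,3]-o["eef_pos"])).round(3),t["mtx"].round(0).tolist())
print((R.from_rotvec(o["ee_rot"]).inv().as_matrix()@t["world_from_camera"][:3,:3]).round(3))
E
```

```text
head [ 0.467 -0.017  0.077] [ 0.469 -0.005  0.077] [ 0.423 -0.377  0.001]
lant [ 0.512 -0.279  0.123] [ 0.513 -0.265  0.123] [ 0.364 -0.119  0.001]
puck [0.486 0.253 0.035] [0.487 0.257 0.035] [ 0.546 -0.619  0.002]
[[ 0.922  0.388 -0.   ]
 [ 0.388 -0.922  0.002]
 [ 0.    -0.002 -1.   ]]
[ 0.073  0.    -0.142] [[417.0, 0.0, 316.0], [0.0, 417.0, 229.0], [0.0, 0.0, 1.0]]
[[ 0.    -0.958 -0.287]
 [ 1.     0.    -0.   ]
 [ 0.    -0.287  0.958]]
```

>>> apply_moves --moves '[{"dx": 0.02, "dy": -0.018}, {"dx": 0.055, "dy": -0.049}, {"dx": 0.09, "dy": -0.08}, {"dx": 0.127, "dy": -0.113}, {"dx": 0.164, "dy": -0.146}, {"dx": 0.2, "dy": -0.178}, {"dx": 0.237, "dy": -0.211}, {"dx": 0.274, "dy": -0.244}, {"dx": 0.31, "dy": -0.276}, {"dx": 0.346, "dy": -0.308}, {"dx": 0.38, "dy": -0.339}, {"dx": 0.41, "dy": -0.366}]' --gripper 0

```text
schema error: expected keys dx, dy, dz, wx, wy, wz
```

>>> apply_moves --moves '[{"dx": 0.008, "dy": -0.007}, {"dx": 0.013, "dy": -0.011, "dz": 0.01}, {"dx": 0.013, "dy": -0.011, "dz": 0.02}, {"dx": 0.013, "dy": -0.011, "dz": 0.02}, {"dx": 0.013, "dy": -0.011, "dz": 0.02}]'

```text
schema error: expected keys dx, dy, dz, wx, wy, wz
```

```bash
python3 - <<'E'
from h import *
o=manip.get_obs();print(o["time"],o["eef_pos"],o["ee_rot"],o["contact_force"],o["dq"].round(3),o["opening"])
cv2.imwrite("pics/w1.png",capture("wrist")[:,:,::-1])
E
```

```text
0.1 [ 0.22320885 -0.52938113  0.23048508] [-3.07782979e+00 -6.21960267e-01 -4.02716227e-05] [-0.21093171 -0.13493628  1.04230682] [-0.001 -0.002 -0.002 -0.001  0.    -0.   ] 0.08520232877106858
```

View pics/w1.png

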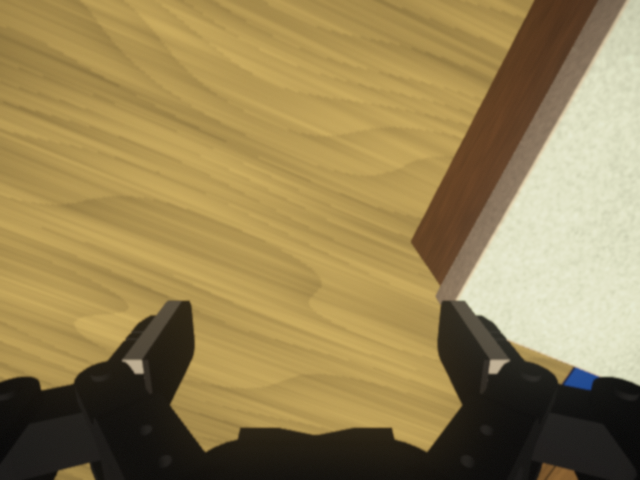

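The wrist view shows the arm still at its start pose over bare shelf, with the gripper open. Each row needs all six keys.

>>> apply_moves --moves '[{"dx": 0.02, "dy": -0.018, "dz": 0, "wx": 0, "wy": 0, "wz": 0}, {"dx": 0.055, "dy": -0.049, "dz": 0, "wx": 0, "wy": 0, "wz": 0}, {"dx": 0.09, "dy": -0.08, "dz": 0, "wx": 0, "wy": 0, "wz": 0}, {"dx": 0.127, "dy": -0.113, "dz": 0, "wx": 0, "wy": 0, "wz": 0}, {"dx": 0.164, "dy": -0.146, "dz": 0, "wx": 0, "wy": 0, "wz": 0}, {"dx": 0.2, "dy": -0.178, "dz": 0, "wx": 0, "wy": 0, "wz": 0}, {"dx": 0.237, "dy": -0.211, "dz": 0, "wx": 0, "wy": 0, "wz": 0}, {"dx": 0.274, "dy": -0.244, "dz": 0, "wx": 0, "wy": 0, "wz": 0}, {"dx": 0.31, "dy": -0.276, "dz": 0, "wx": 0, "wy": 0, "wz": 0}, {"dx": 0.346, "dy": -0.308, "dz": 0, "wx": 0, "wy": 0, "wz": 0}, {"dx": 0.38, "dy": -0.339, "dz": 0, "wx": 0, "wy": 0, "wz": 0}, {"dx": 0.41, "dy": -0.366, "dz": 0, "wx": 0, "wy": 0, "wz": 0}]' --gripper 0

```text
time: 1.35
eef_pos: [0.4594, -0.031, 0.2313]
ee_rot: [-3.079, -0.624, -0.0]
contact_force: [-0.2, -0.3, -0.6]
opening: 0.0
gripper_force: 0.0
```

>>> apply_moves --moves '[{"dx": 0.008, "dy": -0.007, "dz": 0, "wx": 0, "wy": 0, "wz": 0}, {"dx": 0.013, "dy": -0.011, "dz": 0.01, "wx": 0, "wy": 0, "wz": 0}, {"dx": 0.013, "dy": -0.011, "dz": 0.02, "wx": 0, "wy": 0, "wz": 0}, {"dx": 0.013, "dy": -0.011, "dz": 0.02, "wx": 0, "wy": 0, "wz": 0}, {"dx": 0.013, "dy": -0.011, "dz": 0.02, "wx": 0, "wy": 0, "wz": 0}]'

```text
time: 1.85
eef_pos: [0.466, -0.0193, 0.2105]
ee_rot: [-3.079, -0.619, 0.003]
contact_force: [0.3, 0.6, -0.1]
opening: -0.0001
gripper_force: 0.0
```

```bash
python3 - <<'E'
from h import *
o=manip.get_obs();print(o["time"],o["eef_pos"],o["ee_rot"],o["contact_force"],o["dq"].round(3),o["opening"])
cv2.imwrite("pics/w2.png",capture("wrist")[:,:,::-1])
E
```

```text
1.85 [ 0.4659596  -0.01929514  0.2105199 ] [-3.07941112e+00 -6.19140182e-01  2.56418497e-03] [ 0.2850502   0.58315396 -0.13616113] [ 0.002 -0.01  -0.016  0.002  0.004  0.003] -6.710298150764382e-05
```

View pics/w2.png

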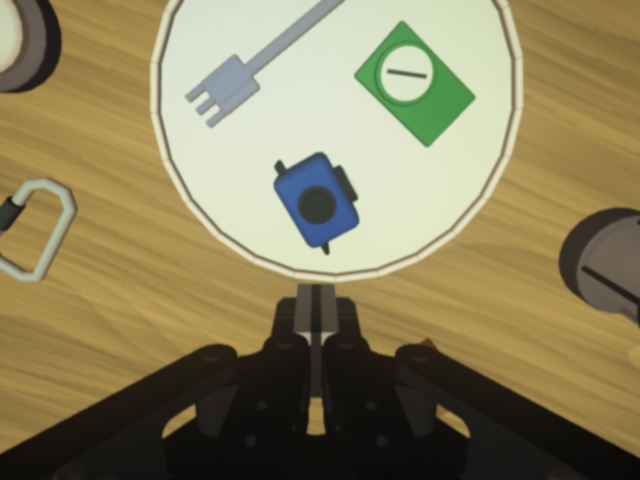

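The cap centre is at (317,205) in the wrist view. The fingertips are shut and in view at (316,285).

```bash
python3 - <<'E'
from h import *
p=onz("wrist",(317,205),.077);print(p.round(4),to([p[0],p[1],.087]).round(4))
E
```

```text
[ 0.4733 -0.0173  0.077 ] [0.0072 0.0009 0.1241]
```

>>> apply_moves --moves '[{"dx": 0.003, "dy": 0.0, "dz": 0.02, "wx": 0, "wy": 0, "wz": 0}, {"dx": 0.006, "dy": 0.001, "dz": 0.055, "wx": 0, "wy": 0, "wz": 0}, {"dx": 0.006, "dy": 0.001, "dz": 0.085, "wx": 0, "wy": 0, "wz": 0}, {"dx": 0.006, "dy": 0.001, "dz": 0.108, "wx": 0, "wy": 0, "wz": 0}, {"dx": 0.006, "dy": 0.001, "dz": 0.12, "wx": 0, "wy": 0, "wz": 0}, {"dx": 0.006, "dy": 0.001, "dz": 0.12, "wx": 0, "wy": 0, "wz": 0}, {"dx": 0.006, "dy": 0.001, "dz": 0.12, "wx": 0, "wy": 0, "wz": 0}]'

```text
time: 2.6
eef_pos: [0.4734, -0.0174, 0.0922]
ee_rot: [3.079, 0.621, 0.002]
contact_force: [-0.8, -0.2, 0.9]
opening: -0.0
gripper_force: 0.0
```

```bash
python3 - <<'E'
from h import *
o=manip.get_obs();print(o["time"],o["eef_pos"],o["ee_rot"],o["contact_force"])
cv2.imwrite("pics/w3.png",capture("wrist")[:,:,::-1])
E
```

```text
2.6 [ 0.47335953 -0.0173527   0.09223998] [3.07892923e+00 6.21214452e-01 1.79127131e-03] [-0.75457093 -0.21933426  0.94687317]
```

View pics/w3.png

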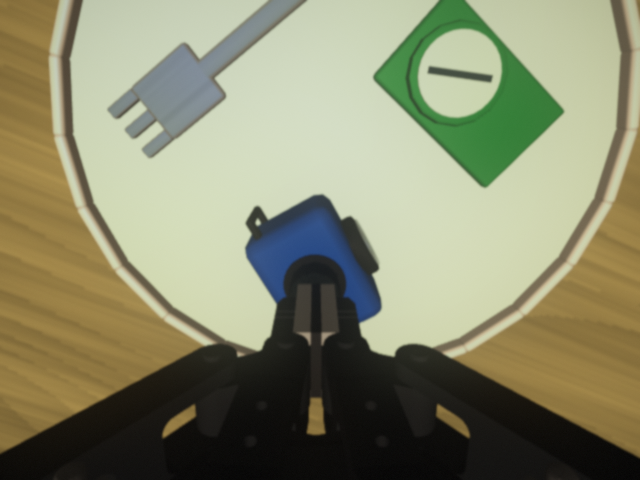

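The cap lies under the tip (its front base edge at row 255 matches the prediction of about 254), so I press in stages.

>>> apply_moves --moves '[{"dx": 0, "dy": 0, "dz": 0.004, "wx": 0, "wy": 0, "wz": 0}, {"dx": 0, "dy": 0, "dz": 0.008, "wx": 0, "wy": 0, "wz": 0}, {"dx": 0, "dy": 0, "dz": 0.012, "wx": 0, "wy": 0, "wz": 0}, {"dx": 0, "dy": 0, "dz": 0.014, "wx": 0, "wy": 0, "wz": 0}, {"dx": 0, "dy": 0, "dz": 0.016, "wx": 0, "wy": 0, "wz": 0}, {"dx": 0, "dy": 0, "dz": 0.017, "wx": 0, "wy": 0, "wz": 0}, {"dx": 0, "dy": 0, "dz": 0.018, "wx": 0, "wy": 0, "wz": 0}, {"dx": 0, "dy": 0, "dz": 0.018, "wx": 0, "wy": 0, "wz": 0}, {"dx": 0, "dy": 0, "dz": 0.018, "wx": 0, "wy": 0, "wz": 0}]'

```text
time: 3.55
eef_pos: [0.4726, -0.0168, 0.0733]
ee_rot: [-3.079, -0.622, 0.0]
contact_force: [-2.1, -0.1, 2.5]
opening: -0.0001
gripper_force: 1.1
```

>>> apply_moves --moves '[{"dx": 0, "dy": 0, "dz": 0.001, "wx": 0, "wy": 0, "wz": 0}, {"dx": 0, "dy": 0, "dz": 0.002, "wx": 0, "wy": 0, "wz": 0}, {"dx": 0, "dy": 0, "dz": 0.003, "wx": 0, "wy": 0, "wz": 0}, {"dx": 0, "dy": 0, "dz": 0.004, "wx": 0, "wy": 0, "wz": 0}, {"dx": 0, "dy": 0, "dz": 0.004, "wx": 0, "wy": 0, "wz": 0}, {"dx": 0, "dy": 0, "dz": 0.004, "wx": 0, "wy": 0, "wz": 0}]'

```text
time: 4.15
eef_pos: [0.4727, -0.0168, 0.0694]
ee_rot: [3.079, 0.622, 0.0]
contact_force: [-2.5, 0.7, 5.3]
opening: -0.0003
gripper_force: 2.3
```

>>> apply_moves --moves '[{"dx": 0, "dy": 0, "dz": 0.0005, "wx": 0, "wy": 0, "wz": 0}, {"dx": 0, "dy": 0, "dz": 0.001, "wx": 0, "wy": 0, "wz": 0}, {"dx": 0, "dy": 0, "dz": 0.001, "wx": 0, "wy": 0, "wz": 0}, {"dx": 0, "dy": 0, "dz": 0.001, "wx": 0, "wy": 0, "wz": 0}]'

```text
time: 4.55
eef_pos: [0.4728, -0.0169, 0.0686]
ee_rot: [3.079, 0.622, 0.0]
contact_force: [-2.4, 0.2, 7.2]
opening: -0.0001
gripper_force: 3.5
```

>>> apply_moves --moves '[{"dx": 0, "dy": 0, "dz": -0.004, "wx": 0, "wy": 0, "wz": 0}, {"dx": 0, "dy": 0, "dz": -0.015, "wx": 0, "wy": 0, "wz": 0}, {"dx": 0, "dy": 0, "dz": -0.045, "wx": 0, "wy": 0, "wz": 0}, {"dx": 0, "dy": 0, "dz": -0.085, "wx": 0, "wy": 0, "wz": 0}, {"dx": 0, "dy": 0, "dz": -0.125, "wx": 0, "wy": 0, "wz": 0}, {"dx": 0, "dy": 0, "dz": -0.155, "wx": 0, "wy": 0, "wz": 0}, {"dx": -0.005, "dy": 0.02, "dz": -0.165, "wx": 0, "wy": 0, "wz": 0}, {"dx": -0.013, "dy": 0.055, "dz": -0.165, "wx": 0, "wy": 0, "wz": 0}, {"dx": -0.022, "dy": 0.09, "dz": -0.165, "wx": 0, "wy": 0, "wz": 0}, {"dx": -0.032, "dy": 0.13, "dz": -0.165, "wx": 0, "wy": 0, "wz": 0}, {"dx": -0.042, "dy": 0.17, "dz": -0.165, "wx": 0, "wy": 0, "wz": 0}, {"dx": -0.052, "dy": 0.205, "dz": -0.165, "wx": 0, "wy": 0, "wz": 0}]'

```text
time: 5.75
eef_pos: [0.5045, -0.228, 0.2339]
ee_rot: [3.079, 0.621, 0.001]
contact_force: [1.6, -0.1, 0.1]
opening: 0.0002
gripper_force: 0.0
```

>>> apply_moves --moves '[{"dx": -0.008, "dy": 0.03, "dz": 0, "wx": 0, "wy": 0, "wz": 0}, {"dx": -0.012, "dy": 0.05, "dz": 0, "wx": 0, "wy": 0, "wz": 0}, {"dx": -0.012, "dy": 0.05, "dz": 0, "wx": 0, "wy": 0, "wz": 0}, {"dx": -0.012, "dy": 0.05, "dz": 0, "wx": 0, "wy": 0, "wz": 0}]'

```text
time: 6.15
eef_pos: [0.5124, -0.2765, 0.2333]
ee_rot: [-3.079, -0.621, 0.0]
contact_force: [1.0, 0.4, 0.6]
opening: 0.0003
gripper_force: 0.0
```

```bash
python3 - <<'E'
from h import *
o=manip.get_obs();print(o["time"],o["eef_pos"],o["ee_rot"],o["contact_force"])
cv2.imwrite("pics/w4.png",capture("wrist")[:,:,::-1])
E
```

```text
6.15 [ 0.51238749 -0.2764574   0.23328164] [-3.07888470e+00 -6.20918838e-01  3.19801214e-04] [1.01314339 0.4365511  0.58154858]
```

View pics/w4.png

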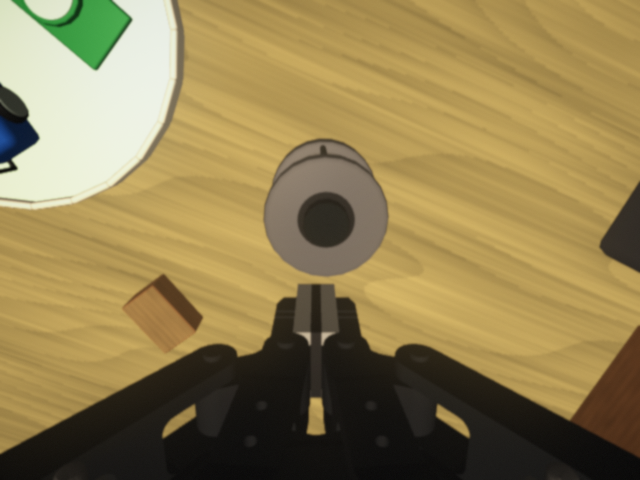

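The lantern's cap top is at about (326,222), with the grey top around it.

```bash
python3 - <<'E'
from h import *
p=onz("wrist",(326,222),.123);print(p.round(4),to([p[0],p[1],.138]).round(4))
E
```

```text
[ 0.5167 -0.281   0.123 ] [0.002  0.0065 0.0953]
```

>>> apply_moves --moves '[{"dx": 0.001, "dy": 0.003, "dz": 0.015, "wx": 0, "wy": 0, "wz": 0}, {"dx": 0.002, "dy": 0.006, "dz": 0.045, "wx": 0, "wy": 0, "wz": 0}, {"dx": 0.002, "dy": 0.006, "dz": 0.075, "wx": 0, "wy": 0, "wz": 0}, {"dx": 0.002, "dy": 0.006, "dz": 0.09, "wx": 0, "wy": 0, "wz": 0}, {"dx": 0.002, "dy": 0.006, "dz": 0.098, "wx": 0, "wy": 0, "wz": 0}, {"dx": 0.002, "dy": 0.006, "dz": 0.1, "wx": 0, "wy": 0, "wz": 0}, {"dx": 0.002, "dy": 0.006, "dz": 0.1, "wx": 0, "wy": 0, "wz": 0}]'

```text
time: 6.9
eef_pos: [0.5174, -0.2816, 0.1341]
ee_rot: [3.078, 0.623, 0.001]
contact_force: [0.5, 0.0, -0.3]
opening: -0.0002
gripper_force: 0.0
```

>>> apply_moves --moves '[{"dx": 0, "dy": 0, "dz": 0.003, "wx": 0, "wy": 0, "wz": 0}, {"dx": 0, "dy": 0, "dz": 0.006, "wx": 0, "wy": 0, "wz": 0}, {"dx": 0, "dy": 0, "dz": 0.009, "wx": 0, "wy": 0, "wz": 0}, {"dx": 0, "dy": 0, "dz": 0.011, "wx": 0, "wy": 0, "wz": 0}, {"dx": 0, "dy": 0, "dz": 0.013, "wx": 0, "wy": 0, "wz": 0}, {"dx": 0, "dy": 0, "dz": 0.014, "wx": 0, "wy": 0, "wz": 0}, {"dx": 0, "dy": 0, "dz": 0.014, "wx": 0, "wy": 0, "wz": 0}, {"dx": 0, "dy": 0, "dz": 0.014, "wx": 0, "wy": 0, "wz": 0}]'

```text
time: 7.7
eef_pos: [0.5169, -0.2815, 0.1194]
ee_rot: [3.079, 0.622, 0.0]
contact_force: [-0.6, 0.1, 1.7]
opening: -0.0
gripper_force: 1.1
```

Same pattern as the headlamp; go 4.5 mm further.

>>> apply_moves --moves '[{"dx": 0, "dy": 0, "dz": 0.001, "wx": 0, "wy": 0, "wz": 0}, {"dx": 0, "dy": 0, "dz": 0.002, "wx": 0, "wy": 0, "wz": 0}, {"dx": 0, "dy": 0, "dz": 0.003, "wx": 0, "wy": 0, "wz": 0}, {"dx": 0, "dy": 0, "dz": 0.004, "wx": 0, "wy": 0, "wz": 0}, {"dx": 0, "dy": 0, "dz": 0.0045, "wx": 0, "wy": 0, "wz": 0}, {"dx": 0, "dy": 0, "dz": 0.0045, "wx": 0, "wy": 0, "wz": 0}, {"dx": 0, "dy": 0, "dz": 0.0045, "wx": 0, "wy": 0, "wz": 0}]'

```text
time: 8.4
eef_pos: [0.517, -0.2815, 0.1152]
ee_rot: [3.079, 0.622, 0.0]
contact_force: [-1.3, 0.6, 5.4]
opening: 0.0
gripper_force: 2.7
```

>>> apply_moves --moves '[{"dx": 0, "dy": 0, "dz": 0.0007, "wx": 0, "wy": 0, "wz": 0}, {"dx": 0, "dy": 0, "dz": 0.0007, "wx": 0, "wy": 0, "wz": 0}, {"dx": 0, "dy": 0, "dz": 0.0007, "wx": 0, "wy": 0, "wz": 0}, {"dx": 0, "dy": 0, "dz": -0.004, "wx": 0, "wy": 0, "wz": 0}, {"dx": 0, "dy": 0, "dz": -0.015, "wx": 0, "wy": 0, "wz": 0}, {"dx": 0, "dy": 0, "dz": -0.045, "wx": 0, "wy": 0, "wz": 0}, {"dx": 0, "dy": 0, "dz": -0.08, "wx": 0, "wy": 0, "wz": 0}, {"dx": 0, "dy": 0, "dz": -0.105, "wx": 0, "wy": 0, "wz": 0}, {"dx": 0, "dy": 0, "dz": -0.115, "wx": 0, "wy": 0, "wz": 0}]'

```text
time: 9.3
eef_pos: [0.518, -0.2822, 0.2334]
ee_rot: [3.075, 0.622, 0.005]
contact_force: [0.6, 0.2, -0.1]
opening: -0.0
gripper_force: 0.0
```

>>> apply_moves --moves '[{"dx": 0.006, "dy": -0.018, "dz": 0, "wx": 0, "wy": 0, "wz": 0}, {"dx": 0.018, "dy": -0.05, "dz": 0, "wx": 0, "wy": 0, "wz": 0}, {"dx": 0.033, "dy": -0.092, "dz": 0, "wx": 0, "wy": 0, "wz": 0}, {"dx": 0.048, "dy": -0.135, "dz": 0, "wx": 0, "wy": 0, "wz": 0}, {"dx": 0.064, "dy": -0.18, "dz": 0, "wx": 0, "wy": 0, "wz": 0}, {"dx": 0.08, "dy": -0.225, "dz": 0, "wx": 0, "wy": 0, "wz": 0}, {"dx": 0.096, "dy": -0.27, "dz": 0, "wx": 0, "wy": 0, "wz": 0}, {"dx": 0.112, "dy": -0.315, "dz": 0, "wx": 0, "wy": 0, "wz": 0}, {"dx": 0.128, "dy": -0.36, "dz": 0, "wx": 0, "wy": 0, "wz": 0}, {"dx": 0.144, "dy": -0.405, "dz": 0, "wx": 0, "wy": 0, "wz": 0}, {"dx": 0.158, "dy": -0.445, "dz": 0, "wx": 0, "wy": 0, "wz": 0}, {"dx": 0.169, "dy": -0.475, "dz": 0, "wx": 0, "wy": 0, "wz": 0}]'

```text
time: 10.5
eef_pos: [0.4854, 0.225, 0.2278]
ee_rot: [-3.078, -0.625, 0.006]
contact_force: [-0.2, -1.0, -0.2]
opening: -0.0003
gripper_force: 0.0
```

>>> apply_moves --moves '[{"dx": 0.006, "dy": -0.02, "dz": 0.01, "wx": 0, "wy": 0, "wz": 0}, {"dx": 0.011, "dy": -0.032, "dz": 0.03, "wx": 0, "wy": 0, "wz": 0}, {"dx": 0.011, "dy": -0.032, "dz": 0.05, "wx": 0, "wy": 0, "wz": 0}, {"dx": 0.011, "dy": -0.032, "dz": 0.06, "wx": 0, "wy": 0, "wz": 0}, {"dx": 0.011, "dy": -0.032, "dz": 0.06, "wx": 0, "wy": 0, "wz": 0}, {"dx": 0.011, "dy": -0.032, "dz": 0.06, "wx": 0, "wy": 0, "wz": 0}]'

```text
time: 11.1
eef_pos: [0.4855, 0.2556, 0.1697]
ee_rot: [-3.079, -0.622, 0.001]
contact_force: [0.9, 0.1, -0.5]
opening: -0.0003
gripper_force: 0.0
```

```bash
python3 - <<'E'
from h import *
o=manip.get_obs();print(o["time"],o["eef_pos"],o["ee_rot"],o["contact_force"])
cv2.imwrite("pics/w5.png",capture("wrist")[:,:,::-1])
E
```

```text
11.1 [0.48550354 0.25558224 0.16967929] [-3.07943404e+00 -6.21818408e-01  1.19249743e-03] [ 0.86202509  0.09260762 -0.50755433]
```

View pics/w5.png

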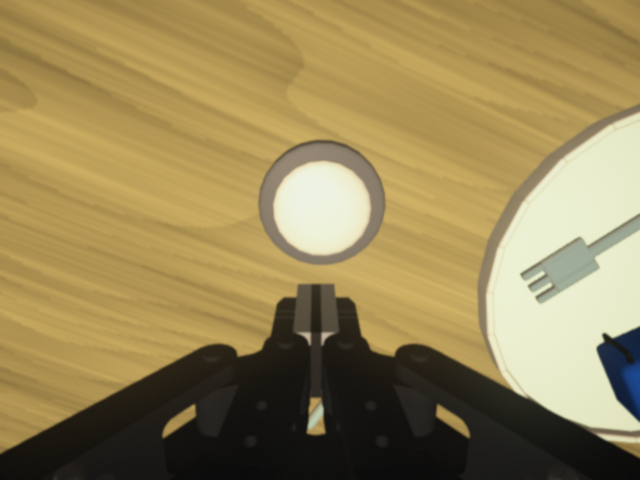

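The dome is centred at about (322,210), and the ring at (322,202).

```bash
python3 - <<'E'
from h import *
for c,z in (((322,210),.033),((322,202),.018)):
    p=onz("wrist",c,z);print(p.round(4),to([p[0],p[1],.045]).round(4))
E
```

```text
[0.4906 0.2528 0.033 ] [0.0029 0.0044 0.1254]
[0.4927 0.2534 0.018 ] [0.0051 0.0046 0.1254]
```

>>> apply_moves --moves '[{"dx": 0.002, "dy": 0.002, "dz": 0.02, "wx": 0, "wy": 0, "wz": 0}, {"dx": 0.004, "dy": 0.004, "dz": 0.055, "wx": 0, "wy": 0, "wz": 0}, {"dx": 0.004, "dy": 0.004, "dz": 0.09, "wx": 0, "wy": 0, "wz": 0}, {"dx": 0.004, "dy": 0.004, "dz": 0.112, "wx": 0, "wy": 0, "wz": 0}, {"dx": 0.004, "dy": 0.004, "dz": 0.121, "wx": 0, "wy": 0, "wz": 0}, {"dx": 0.004, "dy": 0.004, "dz": 0.124, "wx": 0, "wy": 0, "wz": 0}, {"dx": 0.004, "dy": 0.004, "dz": 0.124, "wx": 0, "wy": 0, "wz": 0}]'

```text
time: 11.85
eef_pos: [0.4921, 0.2537, 0.0469]
ee_rot: [-3.079, -0.622, -0.003]
contact_force: [-0.3, -0.2, 0.9]
opening: -0.0002
gripper_force: 0.0
```

>>> apply_moves --moves '[{"dx": 0, "dy": 0, "dz": 0.003, "wx": 0, "wy": 0, "wz": 0}, {"dx": 0, "dy": 0, "dz": 0.006, "wx": 0, "wy": 0, "wz": 0}, {"dx": 0, "dy": 0, "dz": 0.009, "wx": 0, "wy": 0, "wz": 0}, {"dx": 0, "dy": 0, "dz": 0.011, "wx": 0, "wy": 0, "wz": 0}, {"dx": 0, "dy": 0, "dz": 0.013, "wx": 0, "wy": 0, "wz": 0}, {"dx": 0, "dy": 0, "dz": 0.014, "wx": 0, "wy": 0, "wz": 0}, {"dx": 0, "dy": 0, "dz": 0.014, "wx": 0, "wy": 0, "wz": 0}, {"dx": 0, "dy": 0, "dz": 0.014, "wx": 0, "wy": 0, "wz": 0}]'

```text
time: 12.65
eef_pos: [0.4912, 0.2536, 0.0319]
ee_rot: [-3.079, -0.622, -0.0]
contact_force: [0.3, -0.2, 1.9]
opening: -0.0004
gripper_force: 1.1
```

Press to about 8.3 mm.

>>> apply_moves --moves '[{"dx": 0, "dy": 0, "dz": 0.001, "wx": 0, "wy": 0, "wz": 0}, {"dx": 0, "dy": 0, "dz": 0.002, "wx": 0, "wy": 0, "wz": 0}, {"dx": 0, "dy": 0, "dz": 0.003, "wx": 0, "wy": 0, "wz": 0}, {"dx": 0, "dy": 0, "dz": 0.004, "wx": 0, "wy": 0, "wz": 0}, {"dx": 0, "dy": 0, "dz": 0.005, "wx": 0, "wy": 0, "wz": 0}, {"dx": 0, "dy": 0, "dz": 0.0053, "wx": 0, "wy": 0, "wz": 0}, {"dx": 0, "dy": 0, "dz": 0.0053, "wx": 0, "wy": 0, "wz": 0}]'

```text
time: 13.35
eef_pos: [0.4912, 0.2536, 0.0268]
ee_rot: [-3.079, -0.622, -0.0]
contact_force: [-1.6, -0.9, 6.6]
opening: 0.0004
gripper_force: 3.3
```

>>> apply_moves --moves '[{"dx": 0, "dy": 0, "dz": -0.004, "wx": 0, "wy": 0, "wz": 0}, {"dx": 0, "dy": 0, "dz": -0.015, "wx": 0, "wy": 0, "wz": 0}, {"dx": 0, "dy": 0, "dz": -0.045, "wx": 0, "wy": 0, "wz": 0}, {"dx": 0, "dy": 0, "dz": -0.085, "wx": 0, "wy": 0, "wz": 0}, {"dx": 0, "dy": 0, "dz": -0.125, "wx": 0, "wy": 0, "wz": 0}, {"dx": 0, "dy": 0, "dz": -0.165, "wx": 0, "wy": 0, "wz": 0}, {"dx": 0, "dy": 0, "dz": -0.195, "wx": 0, "wy": 0, "wz": 0}, {"dx": 0, "dy": 0, "dz": -0.2, "wx": 0, "wy": 0, "wz": 0}, {"dx": 0, "dy": 0, "dz": -0.2, "wx": 0, "wy": 0, "wz": 0}]'

```text
time: 14.25
eef_pos: [0.4916, 0.2537, 0.2279]
ee_rot: [-3.079, -0.622, -0.004]
contact_force: [-0.6, -0.4, -0.6]
opening: -0.0003
gripper_force: 0.0
```

```bash
python3 - <<'E'
from h import *
im=capture("side")[130:400,200:480,::-1]
cv2.imwrite("pics/s2.png",np.hstack([cv2.imread("pics/side0.png")[130:400,200:480],im]))
E
```

```text
(no output)
```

View pics/s2.png

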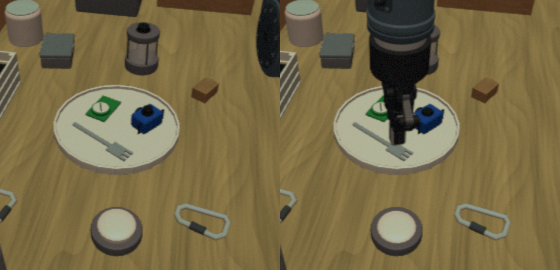

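The before/after side view shows the visible things unmoved and the headlamp's cap (about (428,107) in the composite) visibly lower. The gripper hides the lantern and is clear of everything. All three presses ended above 5 N, so the switches had bottomed out.

```bash
python3 -c "
from workcell import manip
print(manip.finish_job())"
```

```text
the job is handed in; nothing more can be done
None
```

I pressed the headlamp switch, the lantern switch and the puck dome fully down, in that order, each with under 10 N at the readings, and handed the job in at about 14 s; the hand-in gave no verdict.

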